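# Rap the last sleeve out of an upturned pot

### The job

The last steel sleeve is stuck inside the tall tapered pot that stands upside down on the bench. Carry the pot, still mouth down, over the cream board, rap its mouth on the board (once or a few times) until the sleeve drops out, then lift it off so that the sleeve stays on the board and stand the pot mouth down on the bench beside the board. Leave the short straight pot where it is.

Things in the scene. Friction and masses are not known exactly. Their poses are not given: they have to be found in the camera images.
- pot: Tall grey tapered plastic pot, upside down, 85 mm tall, 0.12 kg, wall 3.5 mm. Closed end up: straight collar 50 mm in diameter over its top 34 mm (grip it here from above); below, it flares to 68 mm at the mouth. Origin at the centre of the mouth rim, z up. A steel clamp bar runs left-right 9 cm or more behind it, 167 to 204 mm above the bench: close the fingers left-right.
- sleeve_center (a point): Centre of the steel sleeve, 36 mm diameter, 36 mm long, 0.17 kg. Starts hidden in the tall pot, centre 56 mm above the rim, wedged by nubs that hold 2.7 times its weight. Each brisk rap (rim stopped at 0.15 m/s or more) shifts it some mm; after 4 mm it falls: one to four raps. Carrying or soft setting down does not. On the board its centre is 18 mm above the top, standing or lying.
- board: Cream rectangular board 120 x 86 x 10 mm lying flat and loose on the bench between the two pots, the place to rap and to leave the sleeve. Origin at the centre of its underside, x along its 120 mm side (roughly left-right), z up; its top is 10 mm above the origin.
- short_pot: Short straight grey pot, also upside down, empty, 56 mm in diameter, 45 mm tall, origin at the centre of its mouth rim, z up. On the other side of the board; not to be moved.
Not all that is in view belongs to the job. Leave any brown look-alike of the pot alone.

How it is judged:
On the way, in this order (a step that is already met when the one before it is completed fails the run):
1. the pot is held over the board, its mouth at least 20 mm above it, the sleeve still wedged inside (z of pot in the frame of board above 0.03 m and horizontal distance between pot and board below 0.06 m and z of sleeve_center in the frame of pot above 0.045 m and horizontal distance between sleeve_center and pot below 0.02 m), for 0.1 s.
2. the pot's mouth comes down on the board (z of pot in the frame of board below 0.015 m and horizontal distance between pot and board below 0.05 m).
At the end, for the whole second after the job is handed in: The sleeve rests on the board, standing or lying (centre over the board, 18 mm above its top within 6 mm); the board lies on the bench; the tall pot stands still on the bench itself, mouth down within 7 degrees, rim within 6 mm of the bench top, its middle at least 50 mm from the sleeve (x of sleeve_center in the frame of board between -0.055 and 0.055 m and y of sleeve_center in the frame of board between -0.042 and 0.042 m and z of sleeve_center in the frame of board between 0.022 and 0.034 m and height (world z) of board between -0.006 and 0.006 m and height (world z) of pot between -0.006 and 0.006 m and angle between pot's own z axis and vertical below 0.12 rad and linear speed of pot below 0.02 m/s and horizontal distance between sleeve_center and pot above 0.05 m); the robot touches nothing.
It fails at once if the short straight pot is moved by more than 30 mm (distance of short_pot from where it was at the start of the episode above 0.03 m).
It also fails if it takes over 45 s, if anything falls off the work surface, if the arm or the gripper's body presses on something with over 40 N, if the wrist force passes 120 N, or if a joint passes its speed limit or range.

### The arm

A 7-joint arm with a two-finger parallel gripper is mounted at the origin on a cart in front of the work surface, level with it; the furniture and walls round the work are solid. World frame = base frame: x ahead of the robot, y to its left, z up, the work surface at z = 0. Lengths are in m, angles in rad, forces in N, time in s.
With the tool pointing down it reaches from about 0.4 to 0.875 m from the base axis. Payload 19.3 kg.
Tool frame: the origin (TCP) lies midway between the tips of the shut fingers; the grasp point (between the pads) lies 19 mm behind it; z points along the fingers, y is the line along which they close (so a half turn about z gives the same grasp; the last joint's range is limited). The gripper opens to 85 mm and grips with 20 to 120 N. Pads are 22 mm wide; open, the fingers measure 114 mm over their backs; the gripper's body (76 mm by 85 mm) begins 54 mm behind the grasp point. The pads swing forward as they close: fully open they stand 13 mm farther back than shut.
Start: joints at [-1.248, 0.521, -0.036, 1.599, 0.021, 1.021, -0.113], TCP at [0.239, 0.577, 0.231] pointing down, gripper open.
Joint ranges: [-2.91, 2.91], [-0.3, 2.13], [-1.5, 1.42], [0.17, 2.43], [-1.26, 4.41], [0.16, 1.93], [-2.52, 2.52]. Speed limits (rad/s): [1.89, 1.89, 2.39, 2.39, 3.01, 3.01, 3.01].

### API

Orientations are given as a unit quaternion [w, x, y, z].
In Python, from cell import monitor, eyes, ticket gives the robot as it stands.
- The arm moves only by the shell command python3 -m inch 'ROWS'. ROWS is JSON, a list of rows, each an object of numbers: "wx", "wy", "wz": the turn, a rotation vector about the tool's x, y, z in degrees; "x", "y", "z": the shift along the tool's x, y, z in mm; "fingers": the opening, from 0 (shut) to 1 (fully open). A call has 1 to 20 rows; each row shifts and turns the commanded pose from where the row before left it, along the tool's axes as they then stand; what a row does not reach is not made up. A row lasts 1/10 s, in which the tool goes at most 50 mm and 8.59 degrees, less where a joint would pass 70% of its speed; a pose out of reach is approached as far as the arm can. A call with a gripper value outside its range is refused whole. The fingers move at their own pace and stop on an object; the grip force is fixed at half the most. Time passes only in rows, so rows that do not move let the fingers close. It gives the time, the measured TCP pose, the force, the opening and the grip force at its end, in the units of the state.
- monitor.sense(): the state, without advancing time (a new reading comes with each control period).
- eyes.read_camera(name): name is "side" or "top" or "wrist"; returns a dict with "image" (400x640x3 uint8, red, green, blue), "vertical_fov" (degrees; the focal length in pixels is half the picture's height over the tangent of half this angle, whatever the lens; pixels are square), "cx", "cy" (the principal point, pixels), "camera_from_world" (4x4, takes a point from world to camera coordinates). Camera axes: x right, y down, z forward; pixel columns grow to the right and rows downward; lengths in m; the calibration is good to about 2 mm. A picture is of the moment at which its call begins. There is no depth.
- ticket.sign_off(): hands the job in; it is judged then, once.
The state is a dict: "t": time; "joints": joint angles; "qd": joint speeds; "joint_torque": joint torques, N m; "eef_pos": TCP position; "orientation": TCP orientation; "ft_force": force on the tool from outside, world axes, zero at the start; "moment": the same for the moment, N m; "width": finger opening in m; "grip_force": force on a finger pad.
Only numpy, scipy, OpenCV 4.12 (cv2) and the standard library are available. Lean on these libraries where they do the work, as an engineer would, in place of code of your own. Each camera call takes 0.05 s, during which the arm holds its last target. There are 200 camera calls.

## Working session

There is one attempt and no reset: what is moved stays moved. The work goes in short steps, Python scripts to look and compute and a shell command to move; the robot and the scene stay as the last step left them, time stands still between calls to the robot, and variables do not carry over. Pictures are saved under pics/ and viewed, at most 10 in all, crops included, and the job is handed in when it is done.

```bash
mkdir -p pics
cat > h.py <<'E'
import numpy as np, cv2
from cell import monitor, eyes, ticket
def cam(n):
    c=eyes.read_camera(n); im=c["image"]; f=im.shape[0]/2/np.tan(np.radians(c["vertical_fov"]/2))
    return im,f,c["cx"],c["cy"],np.array(c["camera_from_world"])
def plane(C,u,v,z):
    _,f,cx,cy,T=C; R=T[:3,:3]; o=-R.T@T[:3,3]; d=R.T@np.array([(u-cx)/f,(v-cy)/f,1])
    return o+d*(z-o[2])/d[2]
def proj(C,p):
    _,f,cx,cy,T=C; q=T[:3,:3]@np.array(p)+T[:3,3]; return [round(f*q[0]/q[2]+cx,1),round(f*q[1]/q[2]+cy,1)]
E
python3 - <<'E'
from h import *
a=cam("top");b=cam("side")
for n,c in (("top",a),("side",b)):
    cv2.imwrite(f"pics/{n}0.png",c[0][:,:,::-1]); R=c[4][:3,:3]; print(n,c[1:4],-R.T@c[4][:3,3]); print(R.round(2))
s=monitor.sense(); print(s["eef_pos"],s["orientation"],s["t"],s["width"])
E
```

```text
top (np.float64(384.9121164274108), 319.8498010274726, 198.73373050147933) [ 0.36038197 -0.19247107  1.28830107]
[[ 0.02 -1.   -0.02]
 [-0.99 -0.02 -0.11]
 [ 0.11  0.02 -0.99]]
side (np.float64(381.7925231484381), 320.59846344284495, 188.3401404521522) [-0.17847007 -1.20461885  0.91709899]
[[ 0.82 -0.57 -0.02]
 [-0.34 -0.47 -0.82]
 [ 0.45  0.68 -0.58]]
[0.23914267 0.57712293 0.23078778] [-6.95632225e-05  1.95129939e-01  9.80777272e-01 -4.94045312e-04] 0.1 0.08559985540077014
```

View pics/top0.png

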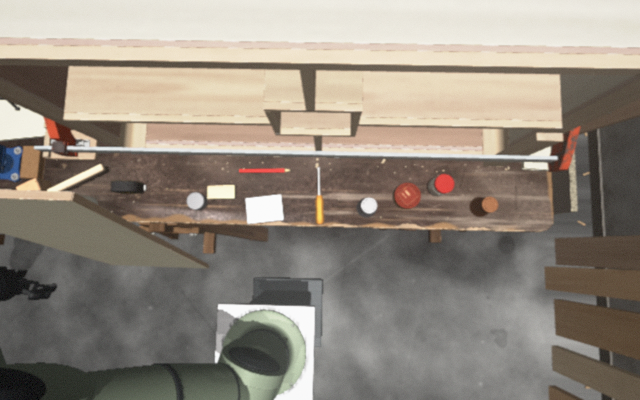

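View pics/side0.png

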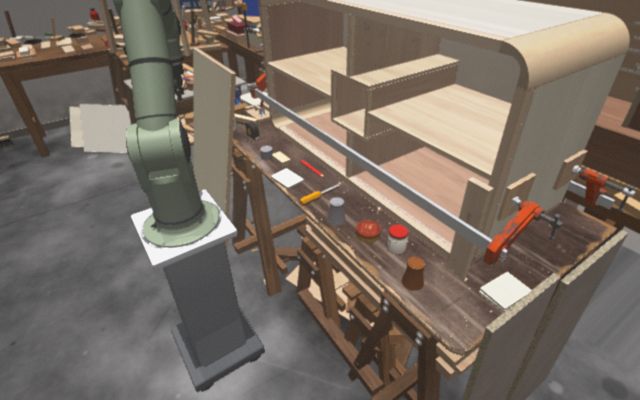

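Candidates in the top view are grey (369,206), grey (196,201) and brown (487,205). In the side view the grey at (337,210) is tall and tapered, so it is the pot. Grey (265,150 side) is short, and brown is the look-alike. The white rectangle at (265,208) is the board (about 38x27 px), and the yellow card at (221,192) is too small. I'll confirm this in one crop and measure.

Run:
```python
from h import *
a=cam("top");b=cam("side")
A=cv2.resize(a[0][160:235,170:390],(800,273),interpolation=cv2.INTER_CUBIC)
B=cv2.resize(b[0][130:240,220:400],(520,318),interpolation=cv2.INTER_CUBIC)
o=np.zeros((595,800,3),np.uint8);o[:273]=A;o[275:593,:520]=B
cv2.imwrite("pics/crop.png",o[:,:,::-1])
def seg(im,box,lo,hi,S):
    x0,y0,x1,y1=box; h=cv2.cvtColor(im,cv2.COLOR_RGB2HSV)[y0:y1,x0:x1]
    m=((h[...,1]<S)&(h[...,2]>lo)&(h[...,2]<=hi)).astype(np.uint8)
    c=max(cv2.findContours(m,0,2)[0],key=cv2.contourArea)
    return c+np.array([x0,y0])
for nm,c,box,lo,hi in (("board",a,(240,188,290,226),200,255),("tallT",a,(350,188,390,222),95,255),("shortT",a,(180,185,207,217),95,255),("tallS",b,(322,188,352,232),95,255),("shortS",b,(256,140,276,160),95,255),("boardS",b,(268,160,308,194),190,255)):
    k=seg(c[0],box,lo,hi,60); print(nm,cv2.boundingRect(k),cv2.contourArea(k),[np.round(x,1) for x in cv2.minAreaRect(k)])
    if nm=="board":
        for p in cv2.boxPoints(cv2.minAreaRect(k)): print(plane(c,*p,.01).round(3))
for p in ((90,250),(208,265),(70,195),(0,255)):
  print(p,plane(a,*p,.0).round(2),plane(a,*p,.4).round(2))
for p in ((195,52),(235,75),(230,180),(203,195)): print("S",p,plane(b,*p,.0).round(2),plane(b,*p,.4).round(2))
print("pot top",plane(a,369,206,.085),"short",plane(a,196,201,.045),"yellow",plane(a,221,192,.0),"handle",plane(a,319,222,.01),plane(a,319,196,.01),"bowl",plane(a,406,196,.03),"edge",plane(a,340,226,0),"bar",plane(a,340,155,.185))
```

```text
board (245, 194, 39, 30) 898.0 [array([263.9, 208.9]), array([26.8, 36.5]), np.float64(84.3)]
[0.5   0.084 0.01 ]
[ 0.515 -0.038  0.01 ]
[ 0.426 -0.05   0.01 ]
[0.411 0.071 0.01 ]
tallT (350, 192, 33, 23) 356.5 [array([365.1, 202.9]), array([32. , 21.3]), np.float64(6.0)]
shortT (180, 191, 27, 26) 421.5 [array([193. , 203.5]), array([25., 26.]), np.float64(90.0)]
tallS (329, 196, 16, 11) 122.5 [array([336.5, 201. ]), array([10., 15.]), np.float64(90.0)]
shortS (259, 144, 14, 9) 77.0 [array([265.5, 148. ]), array([ 8., 13.]), np.float64(90.0)]
boardS (271, 168, 32, 19) 290.5 [array([286.5, 177. ]), array([28. , 15.5]), np.float64(33.7)]
(90, 250) [0.31 0.6  0.  ] [0.33 0.35 0.4 ]
(208, 265) [0.27 0.2  0.  ] [0.3  0.08 0.4 ]
(70, 195) [0.5  0.68 0.  ] [0.45 0.41 0.4 ]
(0, 255) [0.29 0.9  0.  ] [0.31 0.56 0.4 ]
S (195, 52) [0.82 2.17 0.  ] [0.38 0.7  0.4 ]
S (235, 75) [0.85 1.41 0.  ] [0.4  0.27 0.4 ]
S (230, 180) [0.26 0.15 0.  ] [ 0.07 -0.44  0.4 ]
S (203, 195) [0.13 0.12 0.  ] [-0.01 -0.46  0.4 ]
pot top [ 0.47338378 -0.32480192  0.085     ] short [0.48083351 0.23454437 0.045     ] yellow [0.51771908 0.1666952  0.        ] handle [ 0.42336905 -0.16795833  0.01      ] [ 0.51024646 -0.16585475  0.01      ] bowl [ 0.51421172 -0.45163184  0.03      ] edge [ 0.41214356 -0.23819849  0.        ] bar [ 0.61152621 -0.22786326  0.185     ]
```

View pics/crop.png

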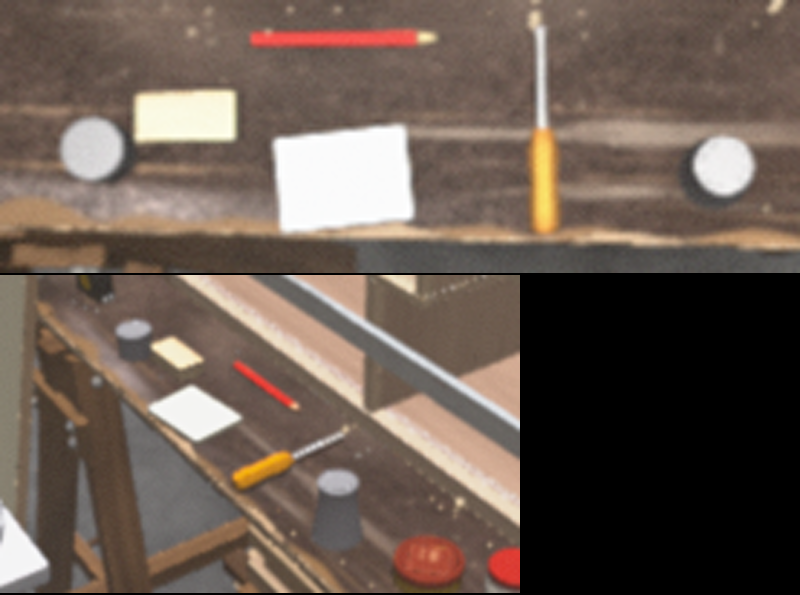

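The crop confirms it: tall tapered pot at top (369,206) / side (337,210), board at top (264,209), short pot at top (196,201). The upright panel on the left may block the arm's path, so I'll check that next.

Run:
```python
from h import *
a=cam("top");b=cam("side")
A=cv2.resize(a[0][170:400,0:330],(800,558),interpolation=cv2.INTER_CUBIC)[:330]
o=np.zeros((600,800,3),np.uint8)
o[:250,:360]=cv2.resize(a[0][170:400,0:330],(360,250))
o[:600,362:782]=cv2.resize(b[0][0:240,110:278],(420,600),interpolation=cv2.INTER_CUBIC)
w=cam("wrist"); o[252:476,:360]=cv2.resize(w[0],(360,224))
cv2.imwrite("pics/crop2.png",o[:,:,::-1])
for t in ((75,193),(208,265)):
  for h in np.arange(0,1.0,.1):
    p=plane(a,*t,h); print(t,p.round(2),proj(b,p))
```

```text
(75, 193) [0.5  0.67 0.  ] [np.float64(233.2), np.float64(123.5)]
(75, 193) [0.49 0.6  0.1 ] [np.float64(233.6), np.float64(111.1)]
(75, 193) [0.48 0.53 0.2 ] [np.float64(234.1), np.float64(97.3)]
(75, 193) [0.47 0.47 0.3 ] [np.float64(234.6), np.float64(81.8)]
(75, 193) [0.46 0.4  0.4 ] [np.float64(235.3), np.float64(64.3)]
(75, 193) [0.45 0.33 0.5 ] [np.float64(235.9), np.float64(44.4)]
(75, 193) [0.44 0.27 0.6 ] [np.float64(236.7), np.float64(21.6)]
(75, 193) [0.43 0.2  0.7 ] [np.float64(237.7), np.float64(-4.9)]
(75, 193) [0.41 0.13 0.8 ] [np.float64(238.7), np.float64(-36.0)]
(75, 193) [0.4  0.07 0.9 ] [np.float64(240.0), np.float64(-73.0)]
(208, 265) [0.27 0.2  0.  ] [np.float64(228.3), np.float64(174.7)]
(208, 265) [0.28 0.17 0.1 ] [np.float64(229.0), np.float64(157.5)]
(208, 265) [0.29 0.14 0.2 ] [np.float64(229.8), np.float64(138.6)]
(208, 265) [0.29 0.11 0.3 ] [np.float64(230.7), np.float64(117.8)]
(208, 265) [0.3  0.08 0.4 ] [np.float64(231.6), np.float64(94.8)]
(208, 265) [0.31 0.05 0.5 ] [np.float64(232.7), np.float64(69.0)]
(208, 265) [0.31 0.02 0.6 ] [np.float64(233.8), np.float64(40.2)]
(208, 265) [ 0.32 -0.01  0.7 ] [np.float64(235.2), np.float64(7.6)]
(208, 265) [ 0.33 -0.04  0.8 ] [np.float64(236.7), np.float64(-29.5)]
(208, 265) [ 0.33 -0.08  0.9 ] [np.float64(238.4), np.float64(-72.1)]
```

View pics/crop2.png

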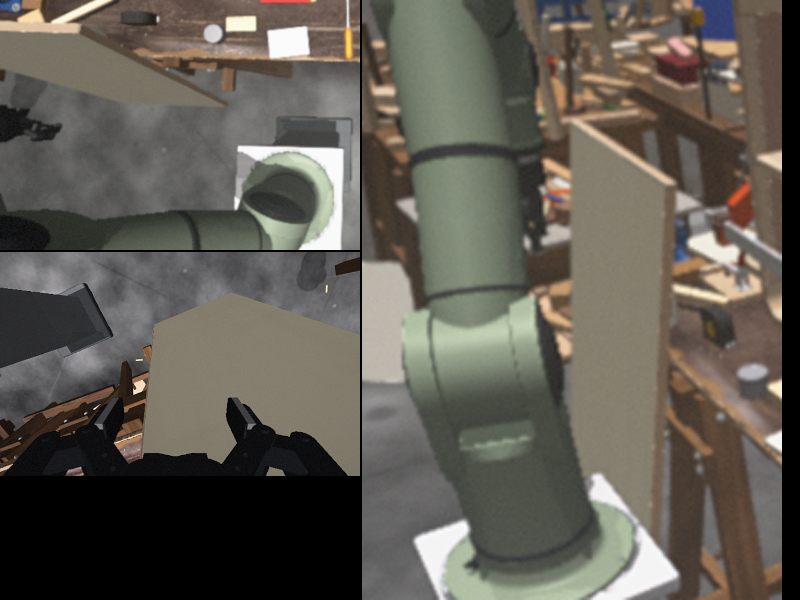

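The panel leans on the bench front edge at y > 0.3 with its top at about z = 0.36. I'll lift over it first, squaring the hand as it rises.

```bash
python3 -m inch '[{"z":-45,"wz":-7.5},{"z":-45,"wz":-7.5},{"z":-45,"wz":-7.5},{"z":-45},{"z":-45},{"z":-45},{}]'; python3 -c "
from h import *
s=monitor.sense();print(s['eef_pos'],s['orientation'],s['joints'])"
```

```text
[0.23923725 0.57732514 0.23115745] [-6.46558026e-06  1.95153466e-01  9.80772710e-01 -1.27655669e-04] [-1.2481858   0.52155569 -0.03632708  1.59960035  0.02123663  1.02107757
 -0.11281884]validation failed for argument at $[0]...
```

```bash
python3 -m inch '[{"wx":0,"wy":0,"wz":-7.5,"x":0,"y":0,"z":-45,"fingers":1}]'
```

```text
t: 0.45
eef_pos: [0.2383, 0.5753, 0.272]
orientation: [-0.001, 0.13, 0.991, -0.004]
ft_force: [0.2, 0.5, 0.4]
width: 0.0855
grip_force: 0.0
```

```bash
python3 -m inch '[{"z":-45,"wz":-7.5,"fingers":1},{"z":-45,"wz":-7.5,"fingers":1}]'
```

```text
validation failed for argument at $[0]...
```

```bash
python3 -m inch '[{"wx":0,"wy":0,"wz":-7.5,"x":0,"y":0,"z":-45,"fingers":1},{"wx":0,"wy":0,"wz":-7.5,"x":0,"y":0,"z":-45,"fingers":1},{"wx":0,"wy":0,"wz":0,"x":0,"y":0,"z":-45,"fingers":1},{"wx":0,"wy":0,"wz":0,"x":0,"y":0,"z":-45,"fingers":1},{"wx":0,"wy":0,"wz":0,"x":0,"y":0,"z":-45,"fingers":1},{"wx":0,"wy":0,"wz":0,"x":-20,"y":-40,"z":0,"fingers":1},{"wx":0,"wy":0,"wz":0,"x":-20,"y":-40,"z":0,"fingers":1},{"wx":0,"wy":0,"wz":0,"x":-20,"y":-40,"z":0,"fingers":1},{"wx":0,"wy":0,"wz":0,"x":-20,"y":-40,"z":0,"fingers":1}]'
```

```text
t: 1.35
eef_pos: [0.3197, 0.4156, 0.5013]
orientation: [0.0, 0.0, 1.0, 0.0]
ft_force: [1.3, 0.4, 0.6]
width: 0.0854
grip_force: 0.0
```

```bash
python3 -m inch '[{"wx":0,"wy":0,"wz":0,"x":-15,"y":-40,"z":0,"fingers":1},{"wx":0,"wy":0,"wz":0,"x":-15,"y":-40,"z":0,"fingers":1},{"wx":0,"wy":0,"wz":0,"x":-15,"y":-40,"z":0,"fingers":1},{"wx":0,"wy":0,"wz":0,"x":-15,"y":-40,"z":0,"fingers":1},{"wx":0,"wy":0,"wz":0,"x":-15,"y":-40,"z":0,"fingers":1},{"wx":0,"wy":0,"wz":0,"x":-15,"y":-40,"z":0,"fingers":1},{"wx":0,"wy":0,"wz":0,"x":-15,"y":-40,"z":0,"fingers":1},{"wx":0,"wy":0,"wz":0,"x":0,"y":-40,"z":0,"fingers":1},{"wx":0,"wy":0,"wz":0,"x":0,"y":-40,"z":0,"fingers":1},{"wx":0,"wy":0,"wz":0,"x":0,"y":-40,"z":20,"fingers":1},{"wx":0,"wy":0,"wz":0,"x":0,"y":-40,"z":20,"fingers":1},{"wx":0,"wy":0,"wz":0,"x":0,"y":-40,"z":20,"fingers":1},{"wx":0,"wy":0,"wz":0,"x":0,"y":-40,"z":20,"fingers":1},{"wx":0,"wy":0,"wz":0,"x":0,"y":-40,"z":20,"fingers":1},{"wx":0,"wy":0,"wz":0,"x":0,"y":-40,"z":20,"fingers":1},{"wx":0,"wy":0,"wz":0,"x":0,"y":-40,"z":20,"fingers":1},{"wx":0,"wy":0,"wz":0,"x":0,"y":-40,"z":20,"fingers":1}]'
python3 - <<'E'
from h import *
w=cam("wrist"); cv2.imwrite("pics/w1.png",w[0][:,:,::-1]); s=monitor.sense(); print(s["eef_pos"],s["orientation"],s["ft_force"]); R=w[4][:3,:3]
print(-R.T@w[4][:3,3],R.round(2),"exp pot",proj(w,(.474,-.324,.085)))
E
```

```text
t: 3.05
eef_pos: [0.4239, -0.2642, 0.3407]
orientation: [0.0, -0.0, 1.0, -0.0]
ft_force: [1.7, 0.3, 0.2]
width: 0.0854
grip_force: 0.0
[ 0.4219122  -0.26930178  0.33804007] [-1.38619194e-03  2.15745262e-03  9.99996223e-01 -9.88892068e-04] [-7.01386125 -2.3453779  -7.57215855]
[ 0.34491082 -0.26441723  0.48347068] [[-0.    1.   -0.  ]
 [ 0.95  0.    0.3 ]
 [ 0.3  -0.   -0.95]] exp pot [np.float64(266.4), np.float64(203.2)]
```

View pics/w1.png

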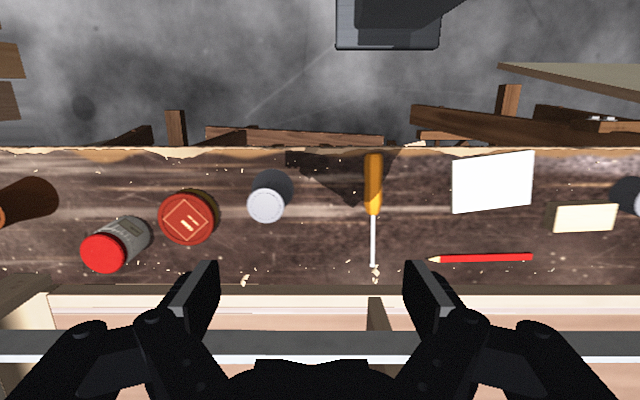

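The wrist view shows the pot's collar top at (266,204), matching the prediction (266,203). The board is at (493,182). I'll refine both from this image.

Run:
```python
from h import *
w=cam("wrist"); g=cv2.cvtColor(w[0],cv2.COLOR_RGB2HSV)
def big(x0,y0,x1,y1,lo,S):
    h=g[y0:y1,x0:x1]; m=((h[...,1]<S)&(h[...,2]>lo)).astype(np.uint8)
    return max(cv2.findContours(m,0,2)[0],key=cv2.contourArea)+np.array([x0,y0])
k=big(240,170,295,230,150,60);(u,v),r=cv2.minEnclosingCircle(k);print(u,v,r,plane(w,u,v,.085),"diam",2*r/w[1]*(w[4][2,:3]@np.array([.474,-.324,.085])+w[4][2,3]))
b=big(440,140,545,220,200,40)
q=cv2.boxPoints(cv2.minAreaRect(b)); e=cv2.approxPolyDP(b,5,True).reshape(-1,2)
P=[plane(w,*p,.01)[:2].round(4) for p in e]; print(e.tolist(),P,"c",np.mean(P,0))
```

```text
273.2909240722656 209.9818115234375 21.866071701049805 [ 0.479434   -0.32059796  0.085     ] diam 0.0578827932805571
[[540, 152], [459, 162], [459, 215], [536, 205]] [array([0.4153, 0.0707]), array([ 0.4298, -0.0477]), array([ 0.5146, -0.0361]), array([0.4983, 0.0823])] c [0.4645 0.0173]
```

```bash
python3 -m inch '[{"wx":0,"wy":0,"wz":0,"x":-26,"y":-27,"z":0,"fingers":1},{"wx":0,"wy":0,"wz":0,"x":-26,"y":-27,"z":0,"fingers":1},{"wx":0,"wy":0,"wz":0,"x":0,"y":0,"z":40,"fingers":1},{"wx":0,"wy":0,"wz":0,"x":0,"y":0,"z":40,"fingers":1},{"wx":0,"wy":0,"wz":0,"x":0,"y":0,"z":40,"fingers":1},{"wx":0,"wy":0,"wz":0,"x":0,"y":0,"z":40,"fingers":1},{"wx":0,"wy":0,"wz":0,"x":0,"y":0,"z":40,"fingers":1},{"wx":0,"wy":0,"wz":0,"x":0,"y":0,"z":20,"fingers":1},{"wx":0,"wy":0,"wz":0,"x":0,"y":0,"z":0,"fingers":1},{"wx":0,"wy":0,"wz":0,"x":0,"y":0,"z":0,"fingers":1}]'
python3 - <<'E'
from h import *
w=cam("wrist"); cv2.imwrite("pics/w2.png",w[0][:,:,::-1]); s=monitor.sense(); print(s["eef_pos"])
print("exp pot",[proj(w,(.474+dx,-.324+dy,.085)) for dx,dy in ((0,0),(-.025,0),(.025,0),(0,.025),(0,-.025))],"tcp",proj(w,s["eef_pos"]))
E
```

```text
t: 4.15
eef_pos: [0.4765, -0.3167, 0.1221]
orientation: [0.0, 0.0, 1.0, -0.0]
ft_force: [-1.7, -0.3, 1.1]
width: 0.0854
grip_force: 0.0
[ 0.47677126 -0.31693598  0.12266847]
exp pot [[np.float64(299.8), np.float64(231.4)], [np.float64(299.3), np.float64(192.4)], [np.float64(300.2), np.float64(267.4)], [np.float64(340.3), np.float64(231.4)], [np.float64(259.3), np.float64(231.4)]] tcp [np.float64(311.2), np.float64(265.7)]
```

View pics/w2.png

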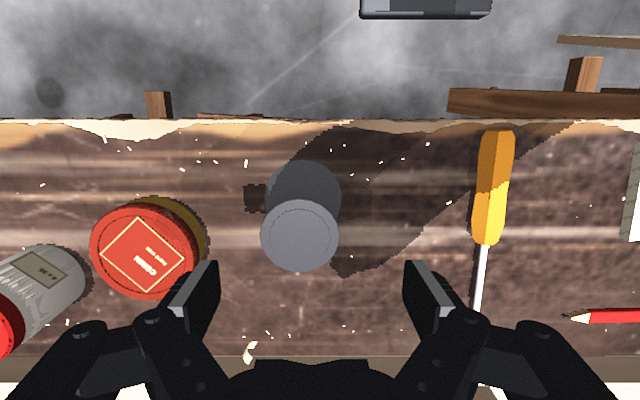

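The collar disc is centred at (300,235), which puts the pot at (0.4765,-0.324). It needs -7 mm in y and 72 mm down, then close.

```bash
python3 -m inch '[{"wx":0,"wy":0,"wz":0,"x":0,"y":-7,"z":12,"fingers":1},{"wx":0,"wy":0,"wz":0,"x":0,"y":0,"z":30,"fingers":1},{"wx":0,"wy":0,"wz":0,"x":0,"y":0,"z":30,"fingers":1},{"wx":0,"wy":0,"wz":0,"x":0,"y":0,"z":0,"fingers":1},{"wx":0,"wy":0,"wz":0,"x":0,"y":0,"z":0,"fingers":0},{"wx":0,"wy":0,"wz":0,"x":0,"y":0,"z":0,"fingers":0},{"wx":0,"wy":0,"wz":0,"x":0,"y":0,"z":0,"fingers":0},{"wx":0,"wy":0,"wz":0,"x":0,"y":0,"z":0,"fingers":0},{"wx":0,"wy":0,"wz":0,"x":0,"y":0,"z":0,"fingers":0},{"wx":0,"wy":0,"wz":0,"x":0,"y":0,"z":0,"fingers":0}]'
```

```text
t: 5.2
eef_pos: [0.4769, -0.3242, 0.0511]
orientation: [0.001, 0.0, 1.0, -0.001]
ft_force: [-1.7, 1.6, 11.8]
width: 0.0485
grip_force: 59.9
```

```bash
python3 -m inch '[{"wx":0,"wy":0,"wz":0,"x":0,"y":0,"z":-15,"fingers":0},{"wx":0,"wy":0,"wz":0,"x":0,"y":0,"z":-30,"fingers":0},{"wx":0,"wy":0,"wz":0,"x":0,"y":0,"z":-30,"fingers":0},{"wx":0,"wy":0,"wz":0,"x":0,"y":0,"z":-15,"fingers":0},{"wx":0,"wy":0,"wz":0,"x":1,"y":20,"z":0,"fingers":0},{"wx":0,"wy":0,"wz":0,"x":1,"y":35,"z":0,"fingers":0},{"wx":0,"wy":0,"wz":0,"x":2,"y":40,"z":0,"fingers":0},{"wx":0,"wy":0,"wz":0,"x":2,"y":40,"z":0,"fingers":0},{"wx":0,"wy":0,"wz":0,"x":2,"y":40,"z":0,"fingers":0},{"wx":0,"wy":0,"wz":0,"x":2,"y":40,"z":0,"fingers":0},{"wx":0,"wy":0,"wz":0,"x":2,"y":40,"z":0,"fingers":0},{"wx":0,"wy":0,"wz":0,"x":0,"y":40,"z":0,"fingers":0},{"wx":0,"wy":0,"wz":0,"x":0,"y":30,"z":0,"fingers":0},{"wx":0,"wy":0,"wz":0,"x":0,"y":17,"z":0,"fingers":0},{"wx":0,"wy":0,"wz":0,"x":0,"y":0,"z":0,"fingers":0},{"wx":0,"wy":0,"wz":0,"x":0,"y":0,"z":0,"fingers":0}]'
python3 - <<'E'
from h import *
w=cam("wrist");a=cam("side");o=np.zeros((600,640,3),np.uint8);o[:400]=w[0];o[400:,:400]=cv2.resize(a[0][120:220,220:420],(400,200))
cv2.imwrite("pics/w3.png",o[:,:,::-1]);s=monitor.sense();print(s["eef_pos"],s["ft_force"],s["width"])
E
```

```text
t: 6.8
eef_pos: [0.4642, 0.0184, 0.1396]
orientation: [0.0, -0.0, 1.0, -0.0]
ft_force: [-0.6, -0.5, -3.5]
width: 0.0486
grip_force: 62.9
[0.46417701 0.01755315 0.13952651] [-0.46333617 -0.55854686 -2.47189232] 0.048428688356232506
```

View pics/w3.png

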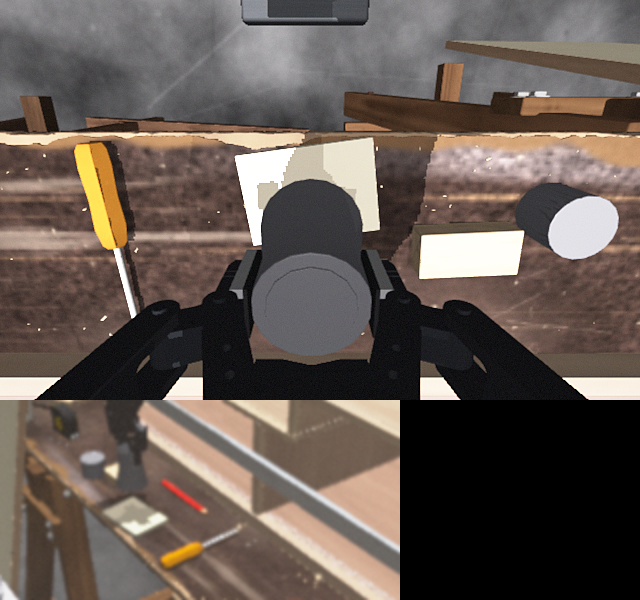

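The pot is held upright over the board (pot top at (312,305), board behind it). First rap.

```bash
python3 -m inch '[{"wx":0,"wy":0,"wz":0,"x":0,"y":0,"z":20,"fingers":0},{"wx":0,"wy":0,"wz":0,"x":0,"y":0,"z":18,"fingers":0},{"wx":0,"wy":0,"wz":0,"x":0,"y":0,"z":0,"fingers":0},{"wx":0,"wy":0,"wz":0,"x":0,"y":0,"z":24,"fingers":0},{"wx":0,"wy":0,"wz":0,"x":0,"y":0,"z":24,"fingers":0}]'; python3 -m inch '[{"wx":0,"wy":0,"wz":0,"x":0,"y":0,"z":-20,"fingers":0},{"wx":0,"wy":0,"wz":0,"x":0,"y":0,"z":-20,"fingers":0},{"wx":0,"wy":0,"wz":0,"x":0,"y":0,"z":0,"fingers":0},{"wx":0,"wy":0,"wz":0,"x":0,"y":0,"z":0,"fingers":0}]'
```

```text
t: 7.4
eef_pos: [0.4658, 0.018, 0.0545]
orientation: [0.002, 0.001, 1.0, 0.0]
ft_force: [-7.5, 3.8, 121.0]
width: 0.0487
grip_force: 92.1
t: 7.8
eef_pos: [0.4647, 0.0181, 0.094]
orientation: [0.001, 0.0, 1.0, 0.0]
ft_force: [-0.3, -0.2, -2.4]
width: 0.0484
grip_force: 64.4
```

Run:
```python
from h import *
a=cam("side");w=cam("wrist");s=monitor.sense();print(s["t"],s["eef_pos"],s["ft_force"])
o=np.zeros((600,640,3),np.uint8);o[:300,:480]=cv2.resize(w[0],(480,300));o[300:,:600]=cv2.resize(a[0][145:205,250:370],(600,300),interpolation=cv2.INTER_CUBIC)
cv2.imwrite("pics/w4.png",o[:,:,::-1])
```

```text
7.9 [0.46410575 0.018201   0.09320867] [ 0.48685898  0.53457678 -1.58210006]
```

View pics/w4.png

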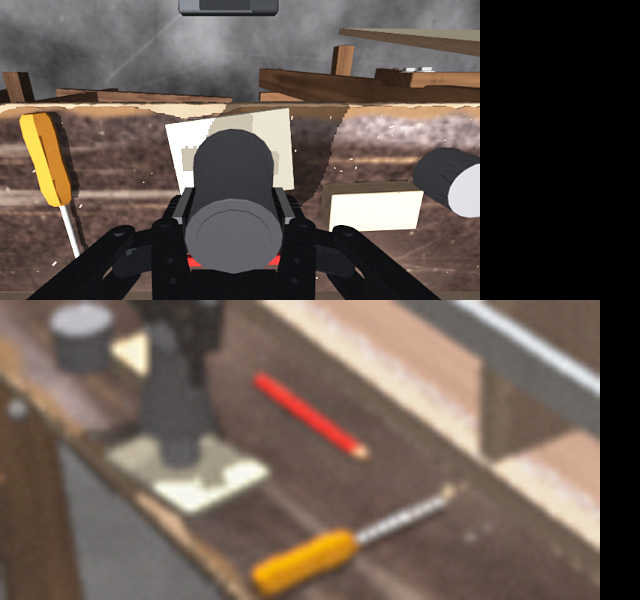

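The side crop shows the narrow sleeve standing on the board at about (180,450), below the mouth. It has dropped after one rap. Now I'll lift straight off and carry the pot right to the free spot past the screwdriver.

```bash
python3 -m inch '[{"wx":0,"wy":0,"wz":0,"x":0,"y":0,"z":-10,"fingers":0},{"wx":0,"wy":0,"wz":0,"x":0,"y":0,"z":-20,"fingers":0},{"wx":0,"wy":0,"wz":0,"x":0,"y":0,"z":-20,"fingers":0},{"wx":0,"wy":0,"wz":0,"x":0,"y":0,"z":-20,"fingers":0},{"wx":0,"wy":0,"wz":0,"x":0,"y":0,"z":0,"fingers":0},{"wx":0,"wy":0,"wz":0,"x":-2,"y":-20,"z":0,"fingers":0},{"wx":0,"wy":0,"wz":0,"x":-2,"y":-35,"z":0,"fingers":0},{"wx":0,"wy":0,"wz":0,"x":-2,"y":-40,"z":0,"fingers":0},{"wx":0,"wy":0,"wz":0,"x":-2,"y":-40,"z":0,"fingers":0},{"wx":0,"wy":0,"wz":0,"x":-2,"y":-40,"z":0,"fingers":0},{"wx":0,"wy":0,"wz":0,"x":0,"y":-40,"z":0,"fingers":0},{"wx":0,"wy":0,"wz":0,"x":0,"y":-35,"z":0,"fingers":0},{"wx":0,"wy":0,"wz":0,"x":0,"y":-23,"z":0,"fingers":0},{"wx":0,"wy":0,"wz":0,"x":0,"y":0,"z":30,"fingers":0},{"wx":0,"wy":0,"wz":0,"x":0,"y":0,"z":30,"fingers":0},{"wx":0,"wy":0,"wz":0,"x":0,"y":0,"z":30,"fingers":0},{"wx":0,"wy":0,"wz":0,"x":0,"y":0,"z":10,"fingers":0},{"wx":0,"wy":0,"wz":0,"x":0,"y":0,"z":0,"fingers":0}]'
python3 - <<'E'
from h import *
a=cam("side");t=cam("top");s=monitor.sense();print(s["t"],s["eef_pos"],s["ft_force"])
o=np.zeros((600,800,3),np.uint8);o[:300,:600]=cv2.resize(t[0][170:235,240:370],(600,300),interpolation=cv2.INTER_CUBIC);o[300:,:600]=cv2.resize(a[0][145:235,250:430],(600,300),interpolation=cv2.INTER_CUBIC)
cv2.imwrite("pics/w5.png",o[:,:,::-1])
E
```

```text
t: 9.7
eef_pos: [0.4732, -0.2545, 0.0622]
orientation: [-0.001, 0.0, 1.0, 0.0]
ft_force: [-0.1, -0.7, 0.0]
width: 0.0486
grip_force: 64.3
9.8 [ 0.47439768 -0.25501998  0.06411425] [ 0.36054992 -0.52779598 -0.81094511]
```

View pics/w5.png

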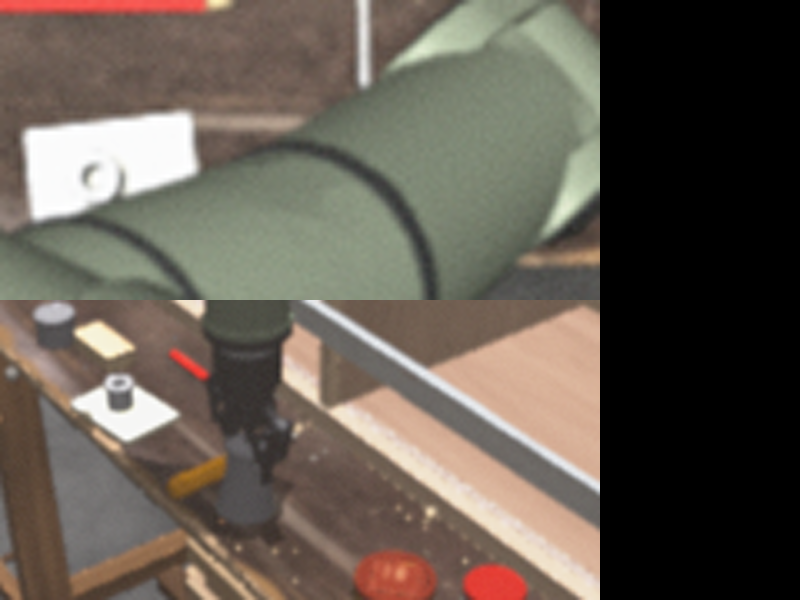

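The sleeve stands in the middle of the board (top crop (100,178)), and the pot is just above the bench with an estimated 19 mm rim gap. I'll lower it gently.

```bash
python3 -m inch '[{"wx":0,"wy":0,"wz":0,"x":0,"y":0,"z":7,"fingers":0},{"wx":0,"wy":0,"wz":0,"x":0,"y":0,"z":6,"fingers":0},{"wx":0,"wy":0,"wz":0,"x":0,"y":0,"z":3,"fingers":0},{"wx":0,"wy":0,"wz":0,"x":0,"y":0,"z":0,"fingers":0}]'; python3 -m inch '[{"wx":0,"wy":0,"wz":0,"x":0,"y":0,"z":2,"fingers":0},{"wx":0,"wy":0,"wz":0,"x":0,"y":0,"z":0,"fingers":0}]'
```

```text
t: 10.2
eef_pos: [0.474, -0.2545, 0.047]
orientation: [-0.0, 0.0, 1.0, 0.0]
ft_force: [0.7, -0.1, -0.8]
width: 0.0484
grip_force: 64.3
t: 10.4
eef_pos: [0.4741, -0.2547, 0.0453]
orientation: [-0.0, 0.0, 1.0, -0.0]
ft_force: [-0.6, 0.5, -2.0]
width: 0.0487
grip_force: 64.3
```

```bash
python3 -m inch '[{"wx":0,"wy":0,"wz":0,"x":0,"y":0,"z":2,"fingers":0},{"wx":0,"wy":0,"wz":0,"x":0,"y":0,"z":0,"fingers":0}]'; python3 -m inch '[{"wx":0,"wy":0,"wz":0,"x":0,"y":0,"z":1,"fingers":0},{"wx":0,"wy":0,"wz":0,"x":0,"y":0,"z":0,"fingers":0}]'
```

```text
t: 10.6
eef_pos: [0.474, -0.2548, 0.0444]
orientation: [0.0, 0.0, 1.0, 0.0]
ft_force: [-8.2, 3.8, 27.3]
width: 0.0484
grip_force: 67.3
t: 10.8
eef_pos: [0.474, -0.2549, 0.0441]
orientation: [0.0, 0.0, 1.0, 0.0]
ft_force: [-13.6, 6.6, 45.8]
width: 0.0483
grip_force: 69.5
```

Contact made. I'll back off 2 mm of command, open and rise.

```bash
python3 -m inch '[{"wx":0,"wy":0,"wz":0,"x":0,"y":0,"z":-2,"fingers":0},{"wx":0,"wy":0,"wz":0,"x":0,"y":0,"z":0,"fingers":1},{"wx":0,"wy":0,"wz":0,"x":0,"y":0,"z":0,"fingers":1},{"wx":0,"wy":0,"wz":0,"x":0,"y":0,"z":0,"fingers":1},{"wx":0,"wy":0,"wz":0,"x":0,"y":0,"z":0,"fingers":1},{"wx":0,"wy":0,"wz":0,"x":0,"y":0,"z":0,"fingers":1},{"wx":0,"wy":0,"wz":0,"x":0,"y":0,"z":-20,"fingers":1},{"wx":0,"wy":0,"wz":0,"x":0,"y":0,"z":-40,"fingers":1},{"wx":0,"wy":0,"wz":0,"x":0,"y":0,"z":-40,"fingers":1},{"wx":0,"wy":0,"wz":0,"x":0,"y":0,"z":-40,"fingers":1},{"wx":0,"wy":0,"wz":0,"x":0,"y":0,"z":0,"fingers":1},{"wx":0,"wy":0,"wz":0,"x":0,"y":0,"z":0,"fingers":1}]'
python3 - <<'E'
from h import *
a=cam("side");w=cam("wrist")
o=np.zeros((600,640,3),np.uint8);o[:300,:480]=cv2.resize(w[0],(480,300));o[300:,:600]=cv2.resize(a[0][145:235,250:430],(600,300),interpolation=cv2.INTER_CUBIC)
cv2.imwrite("pics/w6.png",o[:,:,::-1])
E
```

```text
t: 12.0
eef_pos: [0.4745, -0.2545, 0.1848]
orientation: [0.001, -0.0, 1.0, -0.0]
ft_force: [-0.0, 0.8, -0.8]
width: 0.0856
grip_force: 0.0
```

View pics/w6.png

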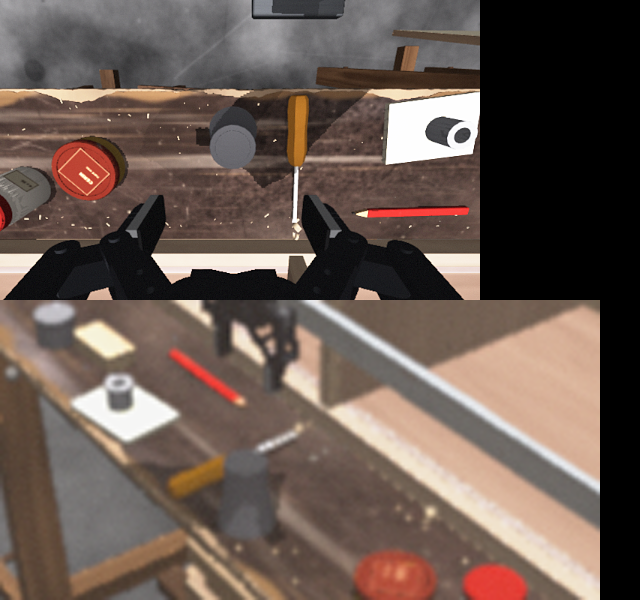

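The pot stands upright on the bench, the sleeve stands on the board, and the gripper is clear of everything.

```bash
python3 -c "
from h import *
print(ticket.sign_off())"
```

```text
the job is handed in; nothing more can be done
None
```

The job is handed in: one rap dropped the sleeve, which stands on the board, and the pot stands mouth down on the bench to the board's right, past the screwdriver. That rap read 121 N vertically, just over the 120 N wrist limit, so it may be judged a failure; sign-off gave no verdict.

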